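Close the laser enclosure and re-arm its interlock

ROBOT

A 7-joint arm with a two-finger parallel gripper is mounted at the origin on the work surface. World frame = base frame: x ahead of the robot, y to its left, z up, the work surface at z = 0. Lengths are in m, angles in rad, forces in N, time in s.
With the tool pointing down it reaches from about 0.425 to 0.875 m from the base axis. Payload 8.4 kg.
Tool frame: the origin (TCP) lies on the centre line of the jaws, within the pads' length; the fingertips stand 17 mm ahead of it and the grasp point (between the pads) lies 2 mm behind it (r.tip_extent is the distance from the TCP to the fingertips, in m); x points along the fingers, y is the direction in which the jaws open and shut, and the axes are right-handed (so a half turn about x gives the same grasp; the last joint's range is limited). The gripper opens to 87 mm and grips with 3 to 60 N. Pads are 19 mm wide; open, the fingers measure 117 mm over their backs; the gripper's body (75 mm by 190 mm) begins 51 mm behind the grasp point.
Start: joints at [-1.396, 0.333, 0.04, 1.465, -0.013, 1.343, -0.059], TCP at [0.176, 0.626, 0.24] pointing down, gripper open.
Joint ranges: [-2.58, 2.58], [-0.38, 2.09], [-1.3, 1.39], [0.25, 2.4], [-1.5, 4.64], [0.08, 2.09], [-2.65, 2.65]. Speed limits (rad/s): [2.22, 2.22, 2.79, 2.79, 3.14, 3.14, 3.14].

INTERFACE

Orientations are given as a rotation vector (axis times angle).
In Python, from plant import r, get_image, camera_info, ticket gives the robot as it stands.
- The arm moves only by the tool send_rows, never from a script. Its argument "moves" is a list of rows, each a list of 5 numbers: the finger opening in m, from 0 to 0.087, then the shift along the tool's x, y, z in m, then the turn about the tool's x in degrees. A call has exactly 5 rows; each row is the pose to reach, as a shift and turn from the pose commanded when the call began, along the tool's axes at that moment; what a row does not reach only later rows make up. A row lasts 1/8 s, in which the tool goes at most 62.5 mm and 10.7 degrees, less where a joint would pass 70% of its speed; a pose out of reach is approached as far as the arm can. A call with a gripper value outside its range is refused whole. The fingers move at their own pace and stop on an object; the grip force is fixed at half the most. Time passes only in rows, so rows that repeat a pose let the fingers close, or fill a call up. It gives the time, the measured TCP pose, the force and the opening at its end, in the units of the state.
- r.read_state(): the state, without advancing time (a new reading comes with each control period).
- get_image(name): name is "scene" or "top"; returns (picture, depth): 400x640x3 uint8, red, green, blue; 400x640 float32, m along the optical axis (not along the pixel's ray), 0 where there is no reading.
- camera_info(name): a dict with "vfov" (degrees; the focal length in pixels is half the picture's height over the tangent of half this angle, whatever the lens; pixels are square), "cx", "cy" (the principal point, pixels), "rvec" (rotation vector, rad) and "tvec" (3), from world to camera coordinates, as OpenCV has them. Camera axes: x right, y down, z forward; pixel columns grow to the right and rows downward; lengths in m; the calibration is good to about 2 mm. A picture is of the moment at which its call begins. camera_info takes no time and is no camera call.
- ticket.job_done(): hands the job in, once; it reports no verdict.
The state is a dict: "t": time; "qpos": joint angles; "dq": joint speeds; "joint_torque": joint torques, N m; "position": TCP position; "ee_rot": TCP orientation; "ft_force": force on the tool from outside, world axes, zero at the start; "ft_torque": the same for the moment, N m; "gripper_width": finger opening in m.
Only numpy, scipy, OpenCV 4.12 (cv2) and the standard library are available. Lean on these libraries where they do the work, as an engineer would, in place of code of your own. Each camera call takes 0.05 s, during which the arm holds its last target.

TASK

Put the cover back on the open laser enclosure so that its tongue goes straight down into the interlock switch, and press it fully home until the cover lies flat on the box all round. Then press the blue reset button all the way down and let it go. Handle the cover gently, keep off the red emergency stop, and leave the other things on the table where they are.

Things in the scene. Friction and masses are not known exactly. Their poses are not given: they have to be found in the camera images.
- enclosure: Black box, open on top, fixed; outer walls 130 (its x) by 170 mm (its y), 6 mm thick, rim 100 mm above the table; base plate 160 x 200 mm. Origin on the table under its middle. Optics inside end 75 mm up. The interlock switch, 32 (x) by 40 mm (y), white head, top 96 mm up, stands outside the +x wall. The closed cover rests on the rim, axes parallel, its origin 100 mm above this one.
- slot_mouth (a point): Middle of the switch's slot, at the top of the white head: 86 mm along +x from the enclosure's origin, 96 mm above the table. The slot goes straight down, 7 mm (x) by 23 mm (y), with a 3 mm bevelled lead-in all round, 37 mm deep; axes as the enclosure's.
- cam (a joint): Cam in the slot, 0 to 0.016 m downward; its top is 10 mm below the mouth at 0. It yields to a push of about 6 N and stays where pushed. The cover's weight alone does not move it: let go with the tongue in the slot, the cover stays propped about 12 mm high on that side until it is pressed. With the cover flat on the rim the cam is at 0.012 or a little more.
- cover: Cover of the enclosure, loose, about 0.5 kg: aluminium plate 136 (its x) by 176 mm (its y), 5 mm thick; origin in the middle of its underside, centre of mass within 6 mm of it in x and y. It starts flat on the power supply, its underside 55 mm above the table, the tongue hanging over that box's edge.
- cover_handle (a point): Middle of the cover's black bridge handle: a bar along the cover's y, 100 mm long, 12 mm wide (x), 14 mm high, its middle 31 mm above the underside of the plate; 19 mm free height under the bar between its two legs (12 mm thick, at both ends).
- tongue_tip (a point): Lower end of the steel tongue, 26 mm below the underside of the plate, 86 mm along the cover's +x. The tongue is 4 mm thick (x) and 20 mm wide (y), points straight down, its last 4 mm narrowed to 2.6 x 17 mm.
- tongue_tab (a point): Top face of the steel tab that carries the tongue, above the tongue: 84 mm along the cover's +x, 5 mm above the underside of the plate. The tab is flat, 30 mm wide (y), from the plate's edge at x = 68 mm to 94 mm; a good place to press. The bracket's foot runs back over the plate, 2 mm higher, to x = 42 mm.
- supply: Dark laser power supply, fixed: box 112 mm (x) by 180 mm (y, 198 mm over its fins), flat top 55 mm above the table; origin on the table under its middle.
- control: Light grey interlock control box, fixed: 112 mm (x) by 64 mm (y), 55 mm tall; origin on the table under its middle. Blue reset button 30 mm along its -x, red emergency stop 27 mm along its +x.
- reset_top (a point): Top centre of the blue reset button, 26 mm across, standing 18 mm above the box's top, pressed straight down.
- reset (a joint): Travel of the reset button, 0 (up) to 0.006 m (fully down, about 5 N); springs back.
- estop (a joint): Travel of the red emergency-stop button (34 mm across), 0 up to 0.006 m down.
- lens_tube: black lens tube, upright cylinder 31 mm across, 58 mm tall, loose; origin under its centre
- mirror_mount: mirror mount on a black foot 50 x 75 mm, 105 mm tall, loose; origin under its centre
- driver: orange-handled screwdriver, 170 mm long, lying on the table, loose
- meter_head: round black sensor head 48 mm across, 16 mm tall, with a 50 mm steel stem lying along its +x, loose; origin under the disc
- cleaner: amber bottle 44 mm across, 110 mm tall, white cap, loose; origin under its centre
- goggles: amber laser goggles, 148 mm wide, 46 mm tall, standing open on the table, loose
- screw_tray: clear divided tray 100 x 140 x 30 mm, loose; origin under its centre
Things that resemble listed ones, but are neither listed nor needed, are in the scene too. What is shaped like the control but yellow is not meant.

How it is judged:
By the outcome, as a careful person would: the job done as asked, in the order asked, and still so for the second after the job is handed in, with the robot touching nothing.
It also fails if it takes over 58 s, if anything falls off the work surface, if the arm or the gripper's body presses on something with over 40 N, if the wrist force passes 120 N, or if a joint passes its speed limit or range.

## Working session

There is one attempt and no reset: what is moved stays moved. The work goes in short steps, Python scripts to look and compute and a tool call to move; the robot and the scene stay as the last step left them, time stands still between calls to the robot, and variables do not carry over. Pictures are saved under pics/ and viewed, and the job is handed in when it is done.

Besides the shell and the picture viewer there is one more tool, called after ">>>" as name(argument=value, ...) on one line, values as JSON. send_rows: Moves the arm, as the interface text tells. Its arguments: {"type":"object","properties":{"moves":{"type":"array","items":{"type":"array","items":{"type":"number"}}}},"required":["moves"]}

```bash
mkdir -p pics; ls; cat > h.py <<'E'
import numpy as np, cv2
from scipy.spatial.transform import Rotation as R
from plant import r, get_image, camera_info, ticket
def grab(n,fn):
    p,d=get_image(n); np.savez(f'{fn}.npz',p=p,d=d); cv2.imwrite(f'pics/{fn}.png',p[:,:,::-1]); return p,d
def K(n):
    c=camera_info(n); f=200/np.tan(np.radians(c['vfov'])/2); return f,c['cx'],c['cy'],R.from_rotvec(c['rvec']).as_matrix(),np.array(c['tvec'])
def cloud(n,d):
    f,cx,cy,Rm,t=K(n); v,u=np.mgrid[:400,:640]; P=np.stack([(u-cx)/f*d,(v-cy)/f*d,d],-1); return (P-t)@Rm
def proj(n,X):
    f,cx,cy,Rm,t=K(n); q=np.asarray(X)@Rm.T+t; return q[...,:2]/q[...,2:]*f+[cx,cy]
E
python3 - <<'E'
from h import *
for n in('scene','top'):
    grab(n,n+'0'); print(camera_info(n)); f,cx,cy,Rm,t=K(n); print(-Rm.T@t)
s=r.read_state(); print(s); print(r.tip_extent); print(R.from_rotvec(s['ee_rot']).as_matrix().round(3))
E
```

```text
pics
{'vfov': 45.52800527132803, 'cx': 310.5208595130293, 'cy': 200.23243189308607, 'rvec': array([ 2.37840972,  1.16414334, -0.30734363]), 'tvec': array([-0.35199331, -0.35356583,  1.83294393])}
[ 1.18066668 -0.48402281  1.40724541]
{'vfov': 52.922067854194694, 'cx': 319.3339307089861, 'cy': 207.6365640330942, 'rvec': array([ 2.1686076 , -2.16273606,  0.08649778]), 'tvec': array([-0.00806446,  0.56838177,  1.22668666])}
[ 0.44974185 -0.02546164  1.27474194]
{'t': 0.1, 'qpos': array([-1.39620491,  0.33383856,  0.03992047,  1.46618273, -0.01342606,
        1.34328088, -0.05854794]), 'dq': array([ 0.00178549, -0.0013164 ,  0.00176703, -0.00240021,  0.0011641 ,
       -0.00034761, -0.0018657 ]), 'joint_torque': array([ 4.19781034e-03, -6.57818341e+01,  1.34003274e+00, -4.04713404e+01,
       -5.97813120e-02,  4.09822469e-02,  1.11051970e-04]), 'position': array([0.17568524, 0.62539837, 0.23874997]), 'ee_rot': array([ 0.21387374,  1.5601927 , -0.21613938]), 'ft_force': array([-0.79594505,  0.06837098, -0.21199142]), 'ft_torque': array([-0.04738649,  0.00398498, -0.05597579]), 'gripper_width': 0.08696103930581739}
0.017
[[-0.     0.27   0.963]
 [-0.001  0.963 -0.27 ]
 [-1.    -0.001  0.   ]]
```

View pics/scene0.png

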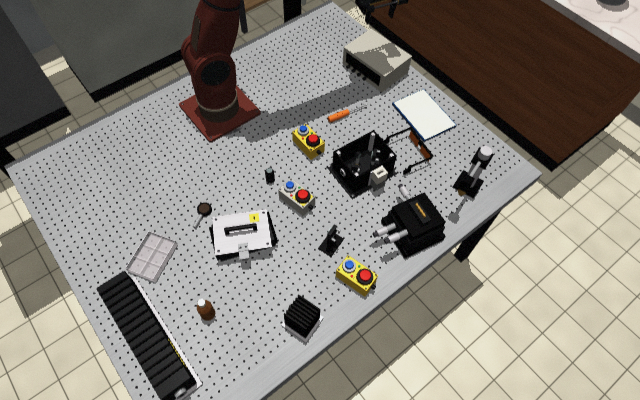

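View pics/top0.png

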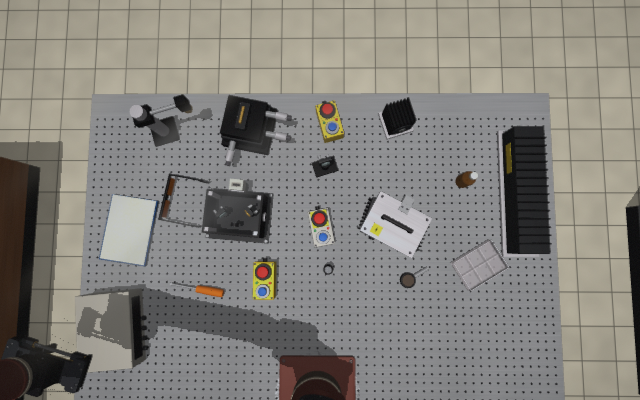

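The top view shows the cover at about (395,223) on the dark supply, with its tongue up-right at (406,205). The open enclosure is at (237,213), with the white switch head at (236,184). Three boxes look like the control: light grey (320,226), yellow (263,280) and yellow (330,120). The grey one is the one meant. I'll enlarge it to confirm.

```bash
python3 - <<'E'
from h import *
p=cv2.imread('pics/top0.png')
c=p[160:280,180:440]; cv2.imwrite('pics/crop_a.png',cv2.resize(c,None,fx=3,fy=3,interpolation=cv2.INTER_CUBIC))
p=cv2.imread('pics/scene0.png')
c=p[110:280,200:440]; cv2.imwrite('pics/crop_b.png',cv2.resize(c,None,fx=3.3,fy=3.3,interpolation=cv2.INTER_CUBIC))
E
```

```text
(no output)
```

View pics/crop_a.png

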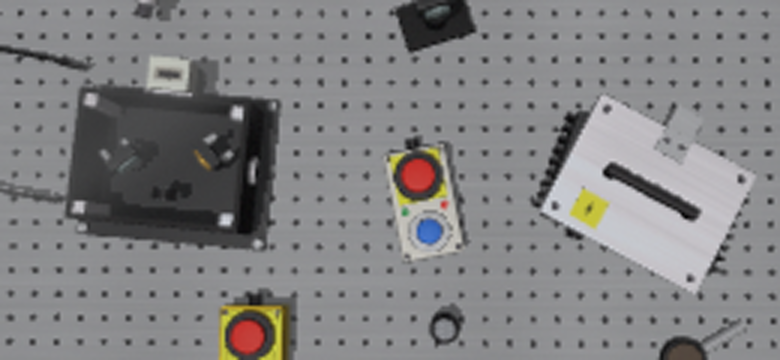

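View pics/crop_b.png

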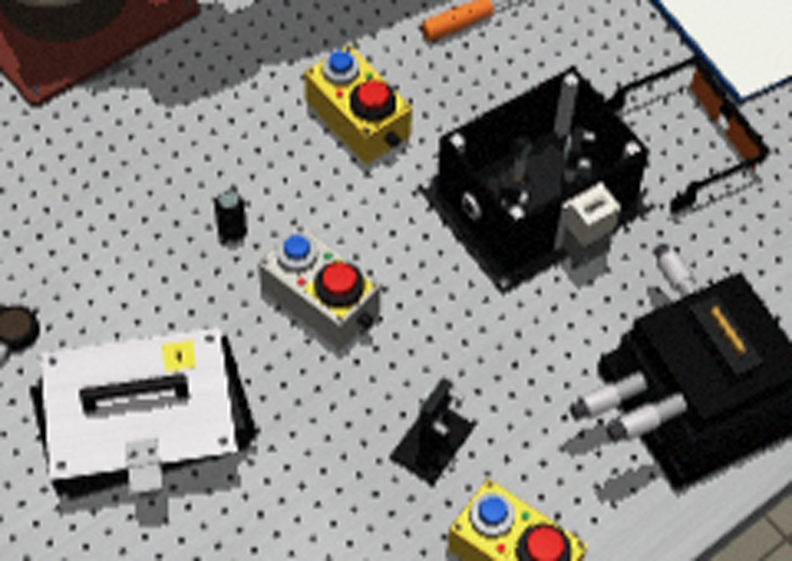

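The crop confirms it. The light grey control box has its blue button at top-view (323,237) and its red stop at (319,218). Next I'll measure the poses.

```bash
cat > m.py <<'E'
from h import *
def rect(pts):
    (c,s,a)=cv2.minAreaRect((pts[:,:2]*1000).astype(np.float32)); return np.round(c,1),np.round(s,1),round(a,1)
def run(sfx='0'):
  out={}
  for n in('scene','top'):
    z=np.load(n+sfx+'.npz'); p=z['p'].astype(int); d=z['d']; X=cloud(n,d); ok=d>0
    sat=p.max(-1)-p.min(-1)
    out[n]=(p,X,ok,sat)
  return out
E
python3 - <<'E'
from m import *
o=run()
T=o['top'][1]
for u,v in [(395,213),(406,205),(395,223),(237,213),(236,184),(323,237),(319,218),(300,300)]: print(u,v,T[v,u].round(4))
for n in o:
    p,X,ok,sat=o[n]; 
    x,y,z=X[...,0],X[...,1],X[...,2]
    A=T[223,395]
    near=ok&(np.hypot(x-A[0],y-A[1])<.14)
    m=near&(z>.05)&(z<.068)&(p.min(-1)>120)
    print(n,'cover',m.sum(),np.median(z[m]),rect(X[m]))
    m=near&(z>.075)&(z<.105); print(' handle',m.sum(),np.median(z[m]),rect(X[m]),X[m].mean(0))
    A=T[213,237]; near=ok&(np.hypot(x-A[0],y-A[1])<.14)
    m=near&(z>.085)&(z<.11)&(p.max(-1)<110); print(' rim',m.sum(),np.median(z[m]),rect(X[m]))
    m=near&(z>.085)&(z<.11)&(p.min(-1)>110); k=m&(x>A[0]+.05); print(' head?',k.sum(),np.median(z[k]),rect(X[k]),X[k].mean(0))
    A=T[237,323]; near=ok&(np.hypot(x-A[0]-.03,y-A[1])<.09)
    m=near&(p[...,2]>p[...,0]+60)&(z>.06); print(' blue',m.sum(),np.median(z[m]),X[m].mean(0),rect(X[m]))
    m=near&(p[...,0]>p[...,2]+80)&(p[...,0]>p[...,1]+80)&(z>.06); print(' red',m.sum(),np.median(z[m]),X[m].mean(0),rect(X[m]))
    m=near&(z>.045)&(z<.062); print(' ctl',m.sum(),np.median(z[m]),rect(X[m]))
E
```

```text
395 213 [ 0.5494 -0.236   0.0597]
406 205 [ 0.5739 -0.2698  0.0588]
395 223 [ 0.5171 -0.2292  0.0965]
237 213 [0.5528 0.2554 0.0059]
236 184 [0.6336 0.2429 0.0849]
323 237 [ 0.4759 -0.0185  0.0796]
319 218 [ 0.5324 -0.0064  0.0797]
300 300 [0.2819 0.0529 0.0052]
scene cover 1867 0.058319148573347676 (array([ 531.5, -243.4]), array([175.2, 163.6]), 61.9)
 handle 161 0.08992706987697613 (array([ 521.6, -238.8]), array([100.4,  17.7]), 58.3) [ 0.52248257 -0.23839265  0.08860677]
 rim 516 0.09568669604068986 (array([568. , 247.1]), array([177.6, 169.8]), 84.6)
 head? 113 0.09364097392355919 (array([629.8, 272. ]), array([ 41.5, 104.3]), 5.7) [0.63117348 0.24830882 0.09355071]
 blue 43 0.07475840039043634 [ 0.48113128 -0.01685476  0.07455889] (array([480.5, -14.6]), array([23., 32.]), 36.3)
 red 74 0.07564905042496732 [ 0.53683786 -0.00651286  0.07522044] (array([536.4,  -5.3]), array([29.5, 41.3]), 53.0)
 ctl 327 0.05351180039433048 (array([511.3, -13. ]), array([114.7,  66.7]), 11.2)
top cover 2411 0.06053533647681043 (array([ 528. , -243.9]), array([176.4, 161.9]), 61.8)
 handle 151 0.09252252098553133 (array([ 516.7, -237.1]), array([99.5, 12.8]), 61.9) [ 0.51648852 -0.23660937  0.09244183]
 rim 542 0.09946334140509967 (array([562. , 246.9]), array([171.3, 161.4]), 85.0)
 head? 162 0.09626310594611714 (array([626.8, 271.5]), array([ 38.1, 106.3]), 4.3) [0.62754952 0.24685226 0.0958426 ]
 blue 52 0.07706394456880122 [ 0.47703547 -0.0169377   0.07699993] (array([477.5, -17. ]), array([20.8, 20.9]), 0.5)
 red 93 0.07819692153530243 [ 0.53245986 -0.00608492  0.07819277] (array([532.4,  -6.3]), array([29.8, 29.6]), 43.6)
 ctl 405 0.05560688036369238 (array([506.8, -11.9]), array([111.7,  64. ]), 11.5)
```

```bash
cat >> m.py <<'E'
def ray(n,uv,z):
    f,cx,cy,Rm,t=K(n); C=-Rm.T@t; d=np.array([(uv[0]-cx)/f,(uv[1]-cy)/f,1])@Rm; return C+d*(z-C[2])/d[2]
E
python3 - <<'E'
from m import *
o=run()
for n in o:
    p,X,ok,sat=o[n]; x,y,z=X[...,0],X[...,1],X[...,2]
    m=ok&(abs(z)<.012)&(x>.3)&(x<.75)&(y>-.4)&(y<.4)
    A=np.c_[X[m][:,0]-.55,X[m][:,1],np.ones(m.sum())]; c,*_=np.linalg.lstsq(A,z[m],rcond=None); print(n,c, (z[m]-A@c).std())
p=cv2.imread('pics/top0.png')
for nm,(a,b,c,d) in dict(encl=(165,250,195,280),cov=(185,265,350,440)).items():
    cv2.imwrite(f'pics/z_{nm}.png',cv2.resize(p[a:b,c:d],None,fx=8,fy=8,interpolation=cv2.INTER_CUBIC))
p=cv2.imread('pics/scene0.png')
for nm,(a,b,c,d) in dict(encl=(120,200,325,405),cov=(200,275,200,285)).items():
    cv2.imwrite(f'pics/s_{nm}.png',cv2.resize(p[a:b,c:d],None,fx=7,fy=7,interpolation=cv2.INTER_CUBIC))
E
```

```text
scene [ 0.00210437  0.00056046 -0.0012676 ] 0.003686964878412373
top [0.00044483 0.00191442 0.0010936 ] 0.0029841672778431953
```

View pics/z_encl.png

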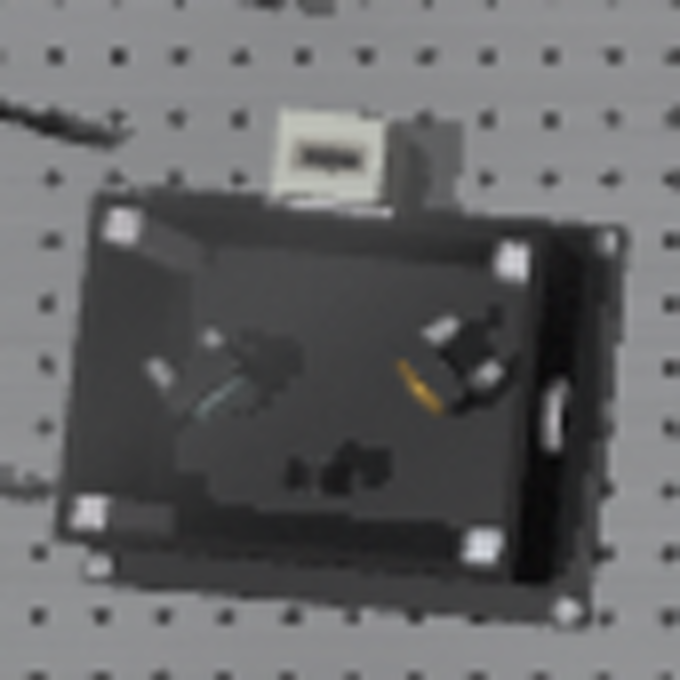

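View pics/s_encl.png

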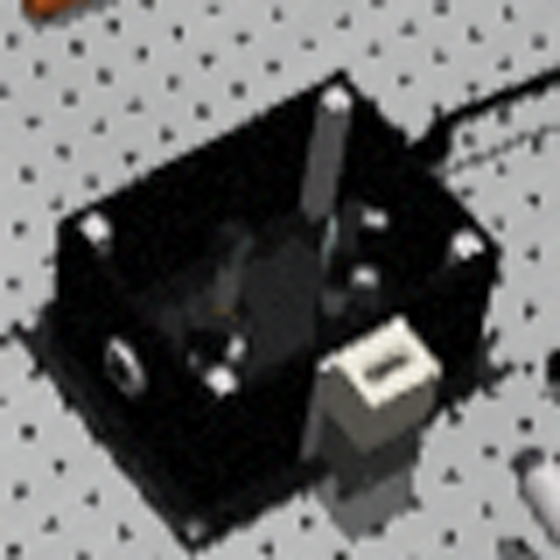

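View pics/z_cov.png

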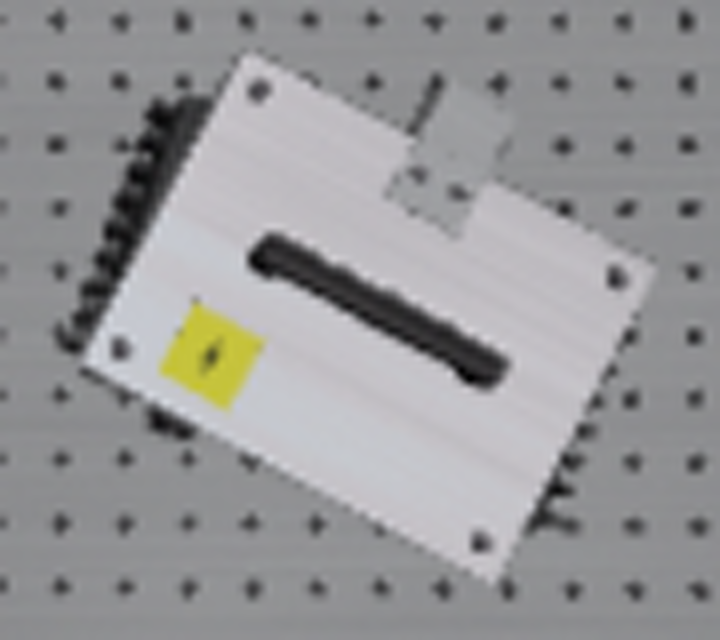

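View pics/s_cov.png

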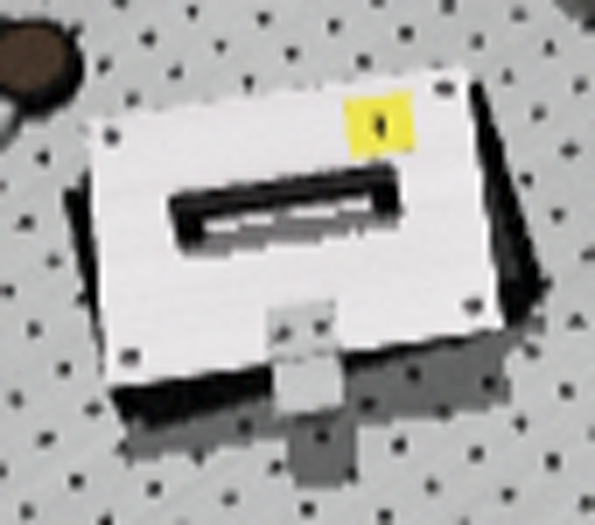

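```bash
python3 - <<'E'
from m import *
def pts(n,o,s,L,z): return np.array([ray(n,(o[0]+(a+.5)/s-.5,o[1]+(b+.5)/s-.5),z) for a,b in L])
def fit(M,W):
    M=np.array(M,float);mc=M.mean(0);wc=W[:,:2].mean(0);A=(M-mc);B=W[:,:2]-wc
    th=np.arctan2((A[:,0]*B[:,1]-A[:,1]*B[:,0]).sum(),(A*B).sum());Rm=np.array([[np.cos(th),-np.sin(th)],[np.sin(th),np.cos(th)]])
    t=wc-Rm@mc; return t.round(4),np.degrees(th).round(2),(W[:,:2]-(M@Rm.T+t)).round(4).tolist()
hx,hy=.068,.088
C=pts('top',(350,185),8,[(247,52),(655,265),(495,582),(85,362)],.060); M=[(hx,hy),(hx,-hy),(-hx,-hy),(-hx,hy)]
print('cov top',fit(M,C))
C=pts('scene',(200,200),7,[(90,122),(465,70),(505,325),(108,385)],.060); print(C.round(3).tolist())
print('cov sc',fit([(-hx,-hy),(-hx,hy),(hx,hy),(hx,-hy)],C))
S=pts('top',(195,165),8,[(122,226),(513,260),(483,547),(90,512)],.1); print('screw spacings',np.linalg.norm(S-np.roll(S,1,0),axis=1))
b=np.linalg.norm(S[0]-S[1])/2;a=np.linalg.norm(S[1]-S[2])/2
a,b=.0595,.0795
print('en top',fit([(a,b),(a,-b),(-a,-b),(-a,b)],S), 'slot',pts('top',(195,165),8,[(330,156)],.096))
Ss=pts('scene',(325,120),7,[(337,97),(95,230),(467,245)],.1);print(Ss.round(4).tolist())
print('en sc',fit([(-a,b),(-a,-b),(a,b)],Ss),'slot',pts('scene',(325,120),7,[(387,367)],.096))
E
```

```text
cov top (array([ 0.5166, -0.2379]), np.float64(-27.93), [[-0.0017, -0.0007], [-0.0, 0.0021], [0.0012, 0.0007], [0.0005, -0.0022]])
[[0.422, -0.282, 0.06], [0.505, -0.13, 0.06], [0.622, -0.191, 0.06], [0.539, -0.345, 0.06]]
cov sc (array([ 0.5219, -0.237 ]), np.float64(-28.33), [[0.0021, 0.0005], [0.0013, -0.0031], [-0.002, 0.0008], [-0.0015, 0.0017]])
screw spacings [0.1061358  0.14574402 0.1061355  0.14530391]
en top (array([0.5458, 0.2485]), np.float64(-4.87), [[-0.0069, -0.006], [-0.0059, 0.0072], [0.0069, 0.0062], [0.0059, -0.0074]]) slot [[0.6317332  0.24099431 0.096     ]]
[[0.5046, 0.3252, 0.1], [0.4937, 0.1789, 0.1], [0.61, 0.3149, 0.1]]
en sc (array([0.5539, 0.2452]), np.float64(-4.22), [[0.0041, -0.0036], [0.005, 0.0087], [-0.0091, -0.0051]]) slot [[0.63711292 0.23934228 0.096     ]]
```

Both cameras agree on the shapes but differ by about 5 mm in x, so I'll use the gripper as a reference once it is near. I'm moving toward the cover, going around the base.

>>> send_rows(moves=[[0.087,-0.004,-0.025,0.05,8],[0.087,-0.008,-0.052,0.1,18],[0.087,-0.012,-0.079,0.15,28],[0.087,-0.016,-0.106,0.2,38],[0.087,-0.02,-0.13,0.245,48]])

```text
t: 0.72
position: [0.3778, 0.4324, 0.2595]
ee_rot: [0.869, 1.39, -0.87]
ft_force: [0.0, -0.3, 0.9]
gripper_width: 0.0866
```

```bash
cat > to.py <<'E'
from m import *
import sys
def to(x,y,z,yaw,pr=True):
    s=r.read_state(); Q=R.from_rotvec(s['ee_rot']).as_matrix(); d=Q.T@(np.array([x,y,z])-s['position'])
    cy=np.degrees(np.arctan2(Q[1,1],Q[0,1])); dy=(yaw-cy+180)%360-180
    print('t',round(s['t'],2),'pos',s['position'].round(4),'yaw',cy.round(2),'tilt',Q[2].round(3),'shift',d.round(4),'turn',round(-dy,2),'F',s['ft_force'].round(1),'w',round(s['gripper_width'],4),'q',s['qpos'].round(2))
if __name__=='__main__': to(*map(float,sys.argv[1:]))
E
python3 to.py 0.519 -0.237 0.20 -28
```

```text
t 0.72 pos [0.3778 0.4324 0.2595] yaw 25.93 tilt [-1. -0.  0.] shift [ 0.0597 -0.1657  0.6637] turn 53.93 F [ 0.  -0.3  0.9] w 0.0866 q [-1.18  0.17  0.28  1.64 -0.05  1.34 -0.44]
```

>>> send_rows(moves=[[0.087,0.0,-0.01,0.057,5],[0.087,0.0,-0.022,0.115,10],[0.087,0.0,-0.036,0.173,15],[0.087,0.0,-0.052,0.231,20],[0.087,0.0,-0.069,0.289,25]])

```text
t: 1.35
position: [0.4427, 0.1427, 0.2594]
ee_rot: [1.195, 1.219, -1.194]
ft_force: [1.1, -0.2, -0.4]
gripper_width: 0.087
```

```bash
python3 to.py 0.519 -0.237 0.20 -28
```

```text
t 1.35 pos [0.4427 0.1427 0.2594] yaw 1.15 tilt [-1. -0. -0.] shift [0.0593 0.0687 0.3811] turn 29.15 F [ 1.1 -0.2 -0.4] w 0.087 q [-0.94 -0.09  0.5   1.88  0.04  1.34 -0.43]
```

>>> send_rows(moves=[[0.087,0.0,0.01,0.058,6],[0.087,0.0,0.02,0.117,12],[0.087,0.0,0.031,0.175,18],[0.087,0.01,0.042,0.233,24],[0.087,0.02,0.053,0.29,29]])

```text
t: 1.98
position: [0.5024, -0.1458, 0.2395]
ee_rot: [1.559, 0.939, -1.556]
ft_force: [0.5, 0.7, 0.1]
gripper_width: 0.0867
```

```bash
python3 to.py 0.519 -0.237 0.17 -28
```

```text
t 1.98 pos [ 0.5024 -0.1458  0.2395] yaw -27.84 tilt [-1.     0.001 -0.001] shift [0.0695 0.0573 0.073 ] turn 0.16 F [0.5 0.7 0.1] w 0.0867 q [-0.62  0.07  0.87  1.81 -0.06  1.29 -0.22]
```

>>> send_rows(moves=[[0.087,0.01,0.02,0.025,0],[0.087,0.03,0.04,0.05,0],[0.087,0.055,0.057,0.073,0],[0.087,0.069,0.057,0.073,0],[0.087,0.069,0.057,0.073,0]])

```text
t: 2.6
position: [0.5182, -0.2342, 0.1695]
ee_rot: [1.554, 0.942, -1.558]
ft_force: [-0.2, -0.2, 0.2]
gripper_width: 0.0867
```

```bash
python3 to.py 0.519 -0.237 0.086 -28; python3 - <<'E'
from m import *
for n in('scene','top'):
    p,d=grab(n,n+'1'); a,b,c,e=dict(scene=(150,275,190,300),top=(170,290,330,460))[n]
    s=r.read_state(); print(n,proj(n,s['position']))
    cv2.imwrite(f'pics/{n}1c.png',cv2.resize(p[a:b,c:e,::-1],None,fx=5,fy=5,interpolation=cv2.INTER_CUBIC))
E
```

```text
t 2.6 pos [ 0.5182 -0.2342  0.1695] yaw -27.68 tilt [-1.    -0.002  0.001] shift [0.0835 0.0022 0.0021] turn 0.32 F [-0.2 -0.2  0.2] w 0.0867 q [-0.42  0.3   0.91  1.79 -0.25  1.18  0.09]
scene [237.15121154 213.35967737]
top [401.45594378 220.64698373]
```

View pics/scene1c.png

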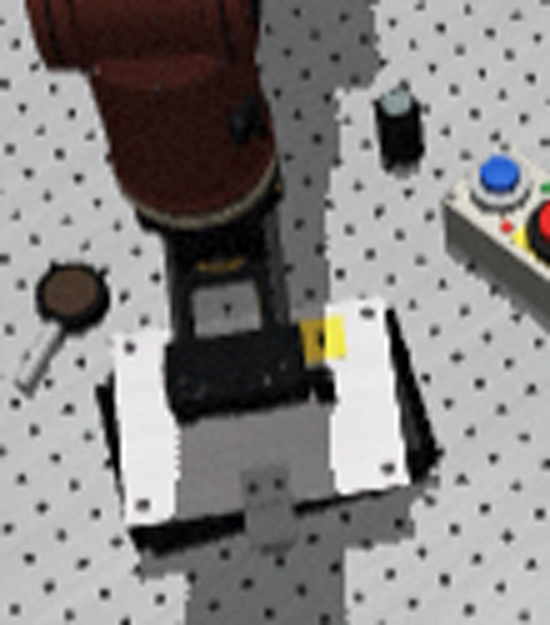

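View pics/top1c.png

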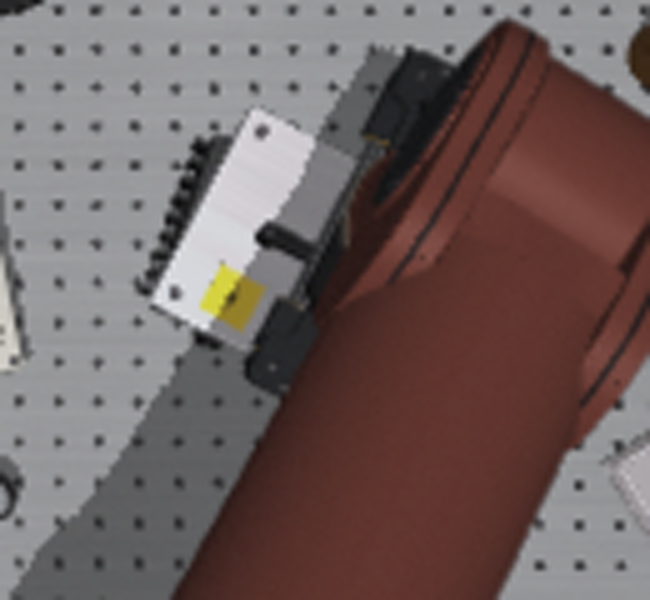

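The scene view shows the gripper straddling the handle, roughly centred, and the top view is mostly hidden by the arm. I'm going down to the bar and closing.

>>> send_rows(moves=[[0.087,0.02,0.002,0.002,0],[0.087,0.045,0.002,0.002,0],[0.087,0.065,0.002,0.002,0],[0.087,0.078,0.002,0.002,0],[0.087,0.0845,0.002,0.002,0]])

```text
t: 3.32
position: [0.5196, -0.2377, 0.0853]
ee_rot: [1.555, 0.941, -1.556]
ft_force: [0.4, 0.0, 0.7]
gripper_width: 0.0871
```

>>> send_rows(moves=[[0.06,0,0,0,0],[0.04,0,0,0,0],[0.025,0,0,0,0],[0.018,0,0,0,0],[0.014,0,0,0,0]])

```text
t: 3.95
position: [0.5198, -0.2378, 0.0862]
ee_rot: [1.556, 0.94, -1.555]
ft_force: [-0.1, 0.0, 0.5]
gripper_width: 0.0449
```

>>> send_rows(moves=[[0.012,0,0,0,0],[0.01,0,0,0,0],[0.005,0,0,0,0],[0.0,0,0,0,0],[0.0,0,0,0,0]])

```text
t: 4.58
position: [0.5192, -0.2376, 0.0859]
ee_rot: [1.555, 0.942, -1.557]
ft_force: [-4.0, 2.4, 3.4]
gripper_width: 0.0118
```

```bash
python3 to.py 0.519 -0.237 0.20 -28
```

```text
t 4.58 pos [ 0.5192 -0.2376  0.0859] yaw -27.7 tilt [-1.    -0.001 -0.   ] shift [-0.1141 -0.0006 -0.0005] turn 0.3 F [-4.   2.4  3.4] w 0.0118 q [-0.35  0.41  0.85  1.87 -0.36  1.03  0.17]
```

>>> send_rows(moves=[[0.0,0,0,0,0],[0.0,-0.004,0,0,0],[0.0,-0.012,0,0,0],[0.0,-0.025,0,0,0],[0.0,-0.04,0,0,0]])

```text
t: 5.2
position: [0.5199, -0.238, 0.1272]
ee_rot: [1.556, 0.94, -1.555]
ft_force: [-0.4, 1.0, -3.8]
gripper_width: 0.0117
```

>>> send_rows(moves=[[0.0,-0.02,0,0,0],[0.0,-0.045,0,0,0],[0.0,-0.07,0,0,0],[0.0,-0.09,0,0,0],[0.0,-0.1,0,0,0]])

```text
t: 5.82
position: [0.5201, -0.238, 0.2277]
ee_rot: [1.557, 0.939, -1.554]
ft_force: [0.0, 0.4, -4.6]
gripper_width: 0.0116
```

```bash
python3 to.py 0.558 0.246 0.24 -4.7; python3 - <<'E'
from m import *
for n in('scene','top'):
    p,d=grab(n,n+'2'); a,b,c,e=dict(scene=(130,270,170,310),top=(160,290,330,460))[n]
    cv2.imwrite(f'pics/{n}2c.png',cv2.resize(p[a:b,c:e,::-1],None,fx=4,fy=4,interpolation=cv2.INTER_CUBIC))
E
```

```text
t 5.83 pos [ 0.5201 -0.238   0.2277] yaw -27.69 tilt [-1.     0.002 -0.001] shift [-0.0123 -0.1914 -0.4462] turn -22.99 F [ 0.   0.4 -4.6] w 0.0116 q [-0.44  0.25  0.94  1.71 -0.21  1.28  0.06]
```

View pics/scene2c.png

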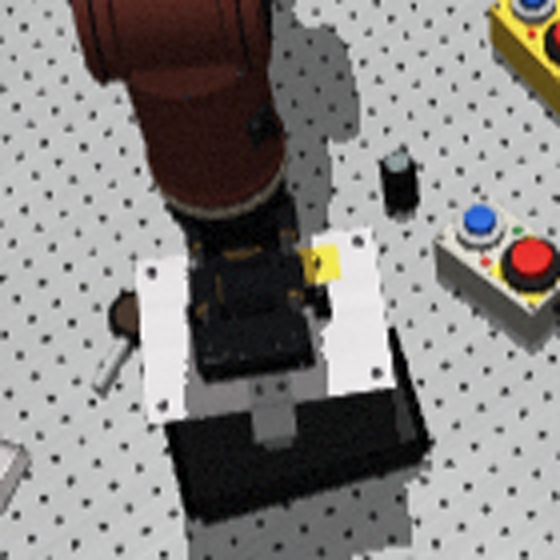

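>>> send_rows(moves=[[0.0,0,-0.007,-0.015,-1],[0.0,0,-0.02,-0.045,-3],[0.0,0,-0.036,-0.08,-5],[0.0,0,-0.052,-0.115,-7],[0.0,0,-0.068,-0.15,-9]])

```text
t: 6.55
position: [0.5285, -0.0708, 0.2252]
ee_rot: [1.443, 1.04, -1.444]
ft_force: [1.2, -0.4, -3.7]
gripper_width: 0.0116
```

```bash
python3 to.py 0.549 0.247 0.225 -4.9
```

```text
t 6.55 pos [ 0.5285 -0.0708  0.2252] yaw -18.53 tilt [-1.    -0.001  0.   ] shift [ 2.000e-04 -8.150e-02 -3.078e-01] turn -13.63 F [ 1.2 -0.4 -3.7] w 0.0116 q [-0.72  0.12  0.84  1.8  -0.09  1.26 -0.18]
```

>>> send_rows(moves=[[0.0,0,-0.01,-0.037,-2],[0.0,0,-0.02,-0.075,-4],[0.0,0,-0.03,-0.113,-6],[0.0,0,-0.04,-0.15,-8],[0.0,0,-0.05,-0.188,-10]])

```text
t: 7.18
position: [0.5417, 0.1231, 0.2256]
ee_rot: [1.318, 1.135, -1.319]
ft_force: [0.4, -0.5, -4.6]
gripper_width: 0.0119
```

```bash
python3 to.py 0.549 0.247 0.225 -4.9
```

```text
t 7.17 pos [0.5417 0.1231 0.2256] yaw -8.54 tilt [-1.    -0.001  0.   ] shift [ 0.0006 -0.0112 -0.1236] turn -3.64 F [ 0.4 -0.5 -4.6] w 0.0119 q [-0.91  0.17  0.69  1.75 -0.11  1.27 -0.35]
```

>>> send_rows(moves=[[0.0,0,-0.004,-0.035,-1],[0.0,0.005,-0.007,-0.07,-2],[0.0,0.015,-0.009,-0.1,-3],[0.0,0.03,-0.011,-0.118,-3.6],[0.0,0.035,-0.0112,-0.1236,-3.6]])

```text
t: 7.8
position: [0.5489, 0.2452, 0.189]
ee_rot: [1.271, 1.166, -1.276]
ft_force: [0.4, -0.7, -5.0]
gripper_width: 0.0116
```

>>> send_rows(moves=[[0.0,0,0,0,0],[0.0,0,0,0,0],[0.0,0,0,0,0],[0.0,0,0,0,0],[0.0,0,0,0,0]])

```text
t: 8.43
position: [0.5497, 0.2444, 0.1912]
ee_rot: [1.275, 1.166, -1.274]
ft_force: [0.1, 1.1, -4.7]
gripper_width: 0.0118
```

```bash
python3 to.py 0.549 0.247 0.19 -4.9; python3 - <<'E'
from m import *
for n in('scene','top'):
    p,d=grab(n,n+'3'); a,b,c,e=dict(scene=(100,210,310,420),top=(160,260,180,290))[n]
    cv2.imwrite(f'pics/{n}3c.png',cv2.resize(p[a:b,c:e,::-1],None,fx=7,fy=5.4 if 0 else 7,interpolation=cv2.INTER_CUBIC)[:770])
E
```

```text
t 8.43 pos [0.5497 0.2444 0.1912] yaw -5.1 tilt [-1.  0. -0.] shift [ 0.0012 -0.001  -0.0025] turn -0.2 F [ 0.1  1.1 -4.7] w 0.0118 q [-0.99  0.3   0.61  1.68 -0.18  1.22 -0.43]
```

View pics/scene3c.png

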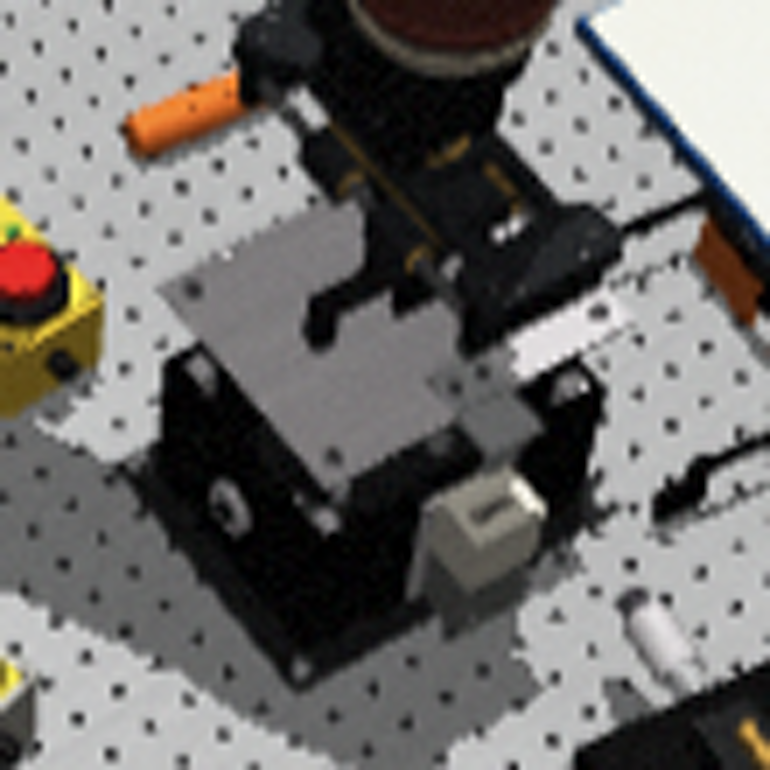

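View pics/top3c.png

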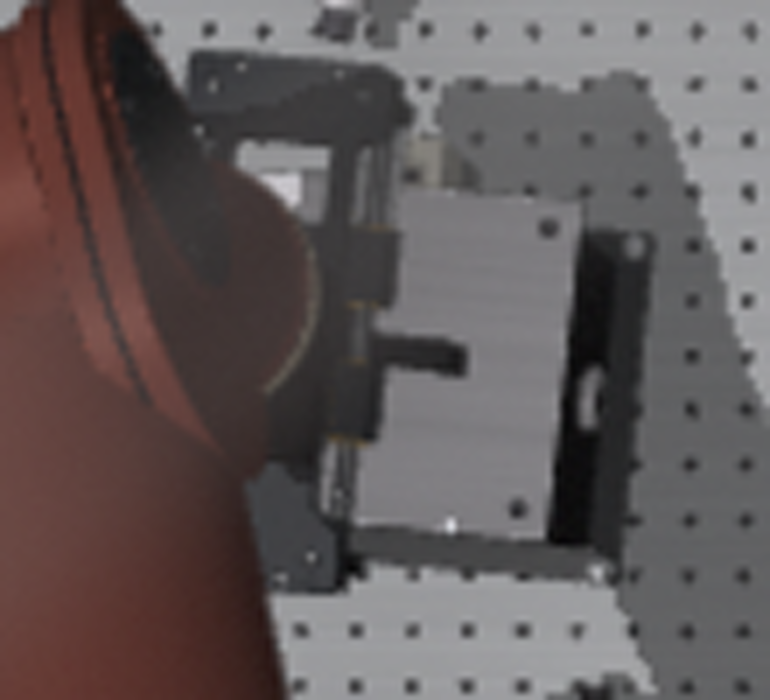

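```bash
cat > f.py <<'E'
from m import *
from scipy.optimize import least_squares
def px(o,s,L): return np.array([(o[0]+(a+.5)/s-.5,o[1]+(b+.5)/s-.5) for a,b in L])
def fitp(n,uv,M,z):  # M model xy list, z world height
    M=np.array(M,float)
    def X(p):
        c,s=np.cos(p[2]),np.sin(p[2]); return np.c_[p[0]+c*M[:,0]-s*M[:,1],p[1]+s*M[:,0]+c*M[:,1],np.broadcast_to(z,len(M))]
    q=least_squares(lambda p:(proj(n,X(p))-uv).ravel(),[.55,0,0]); return q.x[:2].round(4),np.degrees(q.x[2]).round(2),'res px',np.abs(q.fun).max().round(2)
E
python3 - <<'E'
from f import *
W=np.array([ray('top',q,.06) for q in px((350,185),8,[(258,90),(617,277),(480,543),(120,348)])]); print('cov screw spac',np.linalg.norm(W-np.roll(W,-1,0),axis=1))
a,b=.053,.073
print('EN top',fitp('top',px((195,165),8,[(122,226),(513,260),(483,547),(90,512),(330,156)]),[(a,b),(a,-b),(-a,-b),(-a,b),(.086,0)],np.array([.1]*4+[.096])))
print('EN sc',fitp('scene',px((325,120),7,[(337,97),(95,230),(467,245),(387,367)]),[(-a,b),(-a,-b),(a,b),(.086,0)],np.array([.1]*3+[.096])))
c,d=.060,.080
for c,d in((.06,.08),(.059,.079)):
  print('COV0 top',fitp('top',px((350,185),8,[(258,90),(617,277),(480,543),(120,348)]),[(c,d),(c,-d),(-c,-d),(-c,d)],.06))
  print('COV0 sc',fitp('scene',px((200,200),7,[(112,136),(445,88),(473,305),(130,357)]),[(-c,-d),(-c,d),(c,d),(c,-d)],.06))
  print('COV3 top',fitp('top',px((180,160),7,[(548,228),(517,509)]),[(c,-d),(-c,-d)],.165))
  print('COV3 sc',fitp('scene',px((310,100),7,[(193,290),(333,458),(600,313)]),[(-c,-d),(c,-d),(c,d)],.165))
E
```

```text
cov screw spac [0.15181195 0.11321465 0.15245402 0.11152799]
EN top (array([0.5458, 0.2485]), np.float64(-4.89), 'res px', np.float64(0.13))
EN sc (array([0.5516, 0.2471]), np.float64(-4.84), 'res px', np.float64(0.23))
COV0 top (array([ 0.5169, -0.2373]), np.float64(-28.16), 'res px', np.float64(1.91))
COV0 sc (array([ 0.5196, -0.2365]), np.float64(-28.35), 'res px', np.float64(1.51))
COV3 top (array([0.5497, 0.2479]), np.float64(-5.18), 'res px', np.float64(1.37))
COV3 sc (array([0.5517, 0.2446]), np.float64(-4.93), 'res px', np.float64(1.77))
COV0 top (array([ 0.5169, -0.2373]), np.float64(-28.16), 'res px', np.float64(1.46))
COV0 sc (array([ 0.5197, -0.2366]), np.float64(-28.34), 'res px', np.float64(1.15))
COV3 top (array([0.5496, 0.2469]), np.float64(-5.19), 'res px', np.float64(1.01))
COV3 sc (array([0.5522, 0.2442]), np.float64(-5.02), 'res px', np.float64(1.34))
```

```bash
python3 - <<'E'
from f import *
c,d=.056,.076
print('COV0 top',fitp('top',px((350,185),8,[(258,90),(617,277),(480,543),(120,348)]),[(c,d),(c,-d),(-c,-d),(-c,d)],.06))
print('COV0 sc',fitp('scene',px((200,200),7,[(112,136),(445,88),(473,305),(130,357)]),[(-c,-d),(-c,d),(c,d),(c,-d)],.06))
for z in (.1635,.165):
  print('COV3 top',fitp('top',px((180,160),7,[(548,228),(517,509)]),[(c,-d),(-c,-d)],z))
  print('COV3 sc',fitp('scene',px((310,100),7,[(193,290),(333,458),(600,313)]),[(-c,-d),(c,-d),(c,d)],z))
E
python3 to.py 0.549 0.247 0.19 -4.9
```

```text
COV0 top (array([ 0.5168, -0.2373]), np.float64(-28.17), 'res px', np.float64(0.2))
COV0 sc (array([ 0.52  , -0.2368]), np.float64(-28.33), 'res px', np.float64(0.16))
COV3 top (array([0.5495, 0.2442]), np.float64(-5.25), 'res px', np.float64(0.1))
COV3 sc (array([0.5527, 0.2439]), np.float64(-5.3), 'res px', np.float64(0.03))
COV3 top (array([0.5493, 0.244 ]), np.float64(-5.24), 'res px', np.float64(0.07))
COV3 sc (array([0.5534, 0.2431]), np.float64(-5.3), 'res px', np.float64(0.03))
t 8.53 pos [0.5497 0.2446 0.1911] yaw -5.09 tilt [-1.  0. -0.] shift [ 0.0011 -0.0009 -0.0024] turn -0.19 F [ 0.7  0.2 -4.7] w 0.0118 q [-0.99  0.3   0.61  1.68 -0.18  1.22 -0.43]
```

>>> send_rows(moves=[[0.0,0.0,-0.002,-0.002,-0.2],[0.0,0.005,-0.0031,-0.0041,-0.4],[0.0,0.012,-0.0031,-0.0041,-0.4],[0.0,0.02,-0.0031,-0.0041,-0.4],[0.0,0.025,-0.0031,-0.0041,-0.4]])

```text
t: 9.15
position: [0.5467, 0.2487, 0.1651]
ee_rot: [1.268, 1.169, -1.27]
ft_force: [-0.5, 0.1, -4.6]
gripper_width: 0.012
```

>>> send_rows(moves=[[0.0,0,0,0,0],[0.0,0,0,0,0],[0.0,0,0,0,0],[0.0,0,0,0,0],[0.0,0,0,0,0]])

```text
t: 9.78
position: [0.547, 0.249, 0.1662]
ee_rot: [1.269, 1.169, -1.269]
ft_force: [-0.9, -0.5, -5.1]
gripper_width: 0.0118
```

```bash
python3 to.py 0.5463 0.249 0.161 -4.9; python3 - <<'E'
from m import *
for n in('scene','top'):
    p,d=grab(n,n+'4'); a,b,c,e=dict(scene=(120,205,325,415),top=(165,250,190,285))[n]
    cv2.imwrite(f'pics/{n}4c.png',cv2.resize(p[a:b,c:e,::-1],None,fx=8,fy=8,interpolation=cv2.INTER_CUBIC)[:770])
E
```

```text
t 9.78 pos [0.547  0.249  0.1662] yaw -4.69 tilt [-1.  0. -0.] shift [ 0.0052 -0.0007  0.    ] turn 0.21 F [-0.9 -0.5 -5.1] w 0.0118 q [-0.99  0.32  0.6   1.71 -0.19  1.18 -0.42]
```

View pics/scene4c.png

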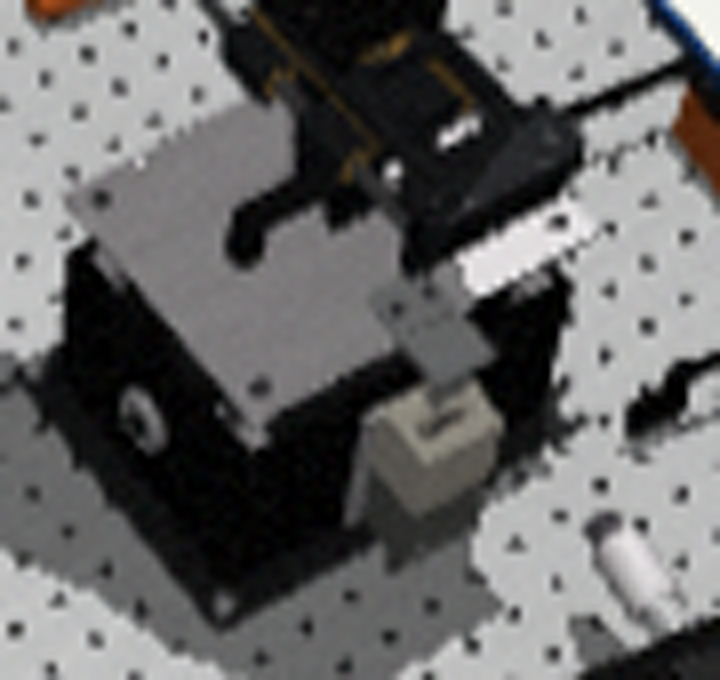

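View pics/top4c.png

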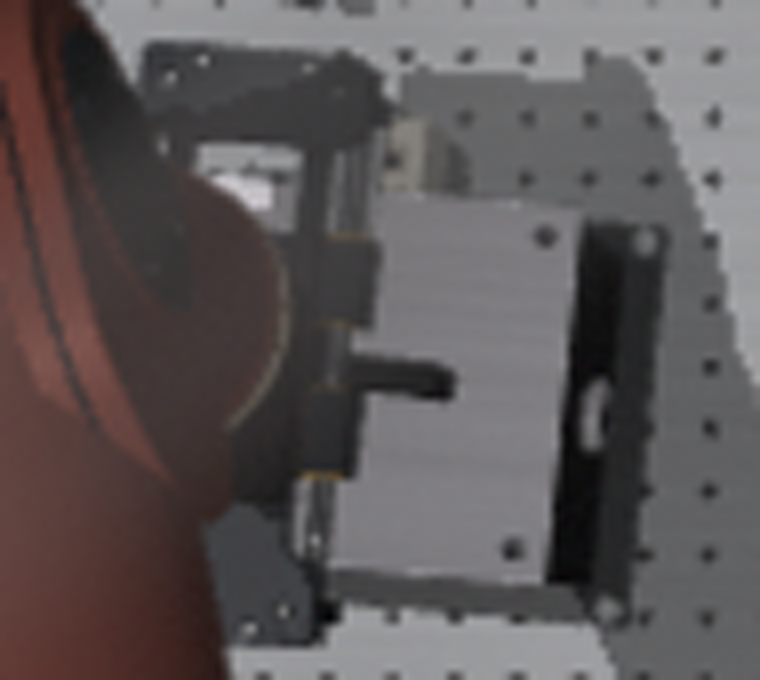

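```bash
python3 - <<'E'
from f import *
c,d=.056,.076
z=.1403
print('COV4 top',fitp('top',px((190,165),8,[(544,236),(513,548)]),[(c,-d),(-c,-d)],z))
print('COV4 sc',fitp('scene',px((325,120),8,[(100,200),(260,386),(562,220)]),[(-c,-d),(c,-d),(c,d)],z))
a,b=.053,.073
print('slot4 sc',ray('scene',px((325,120),8,[(443,424)])[0],.096))
for n,e in(('top',(.5458,.2485)),('scene',(.5516,.2471))): print(n,'slot pred',proj(n,[e[0]+.086*np.cos(.085),e[1]-.086*np.sin(.085),.096]))
E
```

```text
COV4 top (array([0.5467, 0.2483]), np.float64(-4.62), 'res px', np.float64(0.1))
COV4 sc (array([0.5498, 0.2481]), np.float64(-4.69), 'res px', np.float64(0.3))
slot4 sc [0.63893087 0.2380551  0.096     ]
top slot pred [235.74204624 184.14357185]
scene slot pred [379.99581875 171.9647585 ]
```

The relative offset is under 1 mm averaged over both cameras, and the yaw is within 0.25°. I'm lowering into the slot in small steps while watching the force.

>>> send_rows(moves=[[0.0,0.004,0,0,0.2],[0.0,0.008,0,0,0.2],[0.0,0.012,0,0,0.2],[0.0,0.014,0,0,0.2],[0.0,0.016,0,0,0.2]])

```text
t: 10.5
position: [0.547, 0.2489, 0.1499]
ee_rot: [1.272, 1.168, -1.272]
ft_force: [-0.4, 0.8, -4.6]
gripper_width: 0.0114
```

>>> send_rows(moves=[[0.0,0.001,0,0,0],[0.0,0.002,0,0,0],[0.0,0.003,0,0,0],[0.0,0.004,0,0,0],[0.0,0.004,0,0,0]])

```text
t: 11.12
position: [0.5469, 0.2489, 0.146]
ee_rot: [1.272, 1.168, -1.272]
ft_force: [0.5, -0.7, -4.1]
gripper_width: 0.0114
```

```bash
python3 to.py 0.5465 0.249 0.131 -4.9; python3 - <<'E'
from m import *
for n in('scene',):
    p,d=grab(n,n+'5'); a,b,c,e=dict(scene=(120,205,325,415),top=(165,250,190,285))[n]
    cv2.imwrite(f'pics/{n}5c.png',cv2.resize(p[a:b,c:e,::-1],None,fx=8,fy=8,interpolation=cv2.INTER_CUBIC)[:770])
E
```

```text
t 11.12 pos [0.5469 0.2489 0.146 ] yaw -4.89 tilt [-1. -0.  0.] shift [ 0.015  -0.0004 -0.    ] turn 0.01 F [ 0.5 -0.7 -4.1] w 0.0114 q [-0.99  0.34  0.59  1.73 -0.2   1.14 -0.42]
```

View pics/scene5c.png

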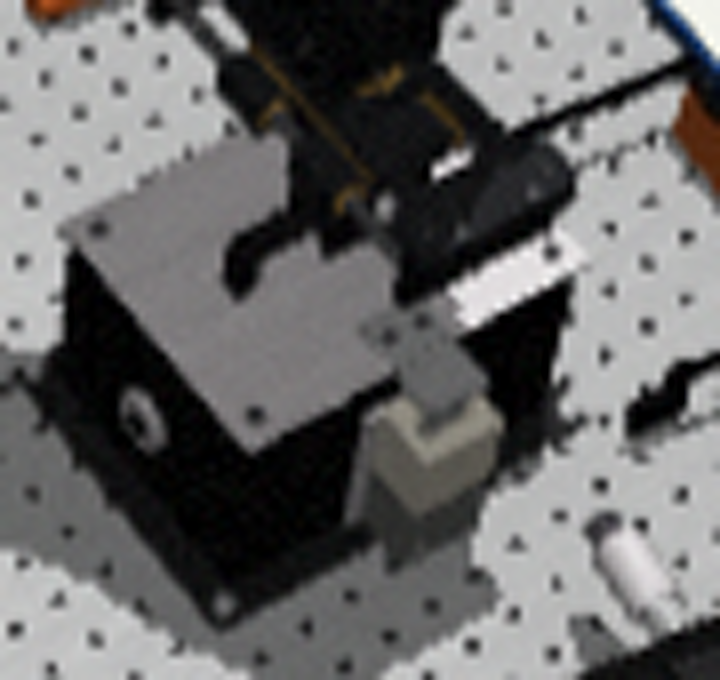

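The tongue is about 7 mm into the slot, with no lateral force. I'm continuing down onto the cam.

>>> send_rows(moves=[[0.0,0.001,0,0,0],[0.0,0.002,0,0,0],[0.0,0.003,0,0,0],[0.0,0.004,0,0,0],[0.0,0.005,0,0,0]])

```text
t: 11.8
position: [0.5469, 0.2491, 0.1413]
ee_rot: [1.272, 1.168, -1.272]
ft_force: [-2.8, -0.5, 1.4]
gripper_width: 0.0116
```

>>> send_rows(moves=[[0.0,0.001,0,0,0],[0.0,0.002,0,0,0],[0.0,0.003,0,0,0],[0.0,0.004,0,0,0],[0.0,0.005,0,0,0]])

```text
t: 12.42
position: [0.5469, 0.249, 0.136]
ee_rot: [1.272, 1.168, -1.272]
ft_force: [-3.4, 0.1, 1.0]
gripper_width: 0.0116
```

```bash
python3 to.py 0.5465 0.249 0.131 -4.9
```

```text
t 12.43 pos [0.5469 0.249  0.136 ] yaw -4.88 tilt [-1. -0.  0.] shift [ 0.005  -0.0004  0.    ] turn 0.02 F [-3.4  0.1  1. ] w 0.0116 q [-0.98  0.35  0.59  1.74 -0.21  1.12 -0.41]
```

>>> send_rows(moves=[[0.0,0.001,0,0,0],[0.0,0.002,0,0,0],[0.0,0.003,0,0,0],[0.0,0.0035,0,0,0],[0.0,0.004,0,0,0]])

```text
t: 13.05
position: [0.547, 0.2489, 0.132]
ee_rot: [1.272, 1.168, -1.272]
ft_force: [-3.0, -0.5, 2.7]
gripper_width: 0.0117
```

>>> send_rows(moves=[[0.0,0.0004,0,0,0],[0.0,0.0008,0,0,0],[0.0,0.0012,0,0,0],[0.0,0.0012,0,0,0],[0.0,0.0012,0,0,0]])

```text
t: 13.68
position: [0.5475, 0.2489, 0.1314]
ee_rot: [1.273, 1.167, -1.271]
ft_force: [-3.3, 0.5, 6.2]
gripper_width: 0.0119
```

```bash
python3 to.py 0.5465 0.249 0.131 -4.9
```

```text
t 13.68 pos [0.5475 0.2489 0.1314] yaw -4.9 tilt [-1.     0.001 -0.   ] shift [ 0.0004 -0.001  -0.    ] turn -0.0 F [-3.3  0.5  6.2] w 0.0119 q [-0.98  0.35  0.59  1.74 -0.21  1.11 -0.41]
```

>>> send_rows(moves=[[0.013,0,0,0,0],[0.02,0,0,0,0],[0.03,0,0,0,0],[0.04,0,0,0,0],[0.045,0,0,0,0]])

```text
t: 14.3
position: [0.547, 0.2489, 0.1308]
ee_rot: [1.272, 1.168, -1.272]
ft_force: [-0.1, -0.1, 0.1]
gripper_width: 0.0409
```

>>> send_rows(moves=[[0.045,-0.01,0,0,0],[0.045,-0.03,0,0,0],[0.045,-0.06,0,0,0],[0.02,-0.09,0,0,0],[0.0,-0.1,0,0,0]])

```text
t: 14.92
position: [0.5481, 0.2492, 0.2341]
ee_rot: [1.275, 1.167, -1.268]
ft_force: [0.0, -0.8, 0.0]
gripper_width: 0.0322
```

```bash
python3 to.py 0.6307 0.2418 0.15 -4.9;  python3 - <<'E'
from m import *
for n in('scene',):
    p,d=grab(n,n+'6'); a,b,c,e=dict(scene=(110,205,315,415),top=(165,250,190,285))[n]
    cv2.imwrite(f'pics/{n}6c.png',cv2.resize(p[a:b,c:e,::-1],None,fx=7,fy=7,interpolation=cv2.INTER_CUBIC)[:770])
E
```

```text
t 14.93 pos [0.5481 0.2492 0.2341] yaw -4.9 tilt [-1.     0.003 -0.003] shift [0.0844 0.0827 0.0006] turn 0.0 F [ 0.  -0.8  0. ] w 0.0322 q [-1.01  0.26  0.62  1.62 -0.16  1.3  -0.45]
```

View pics/scene6c.png

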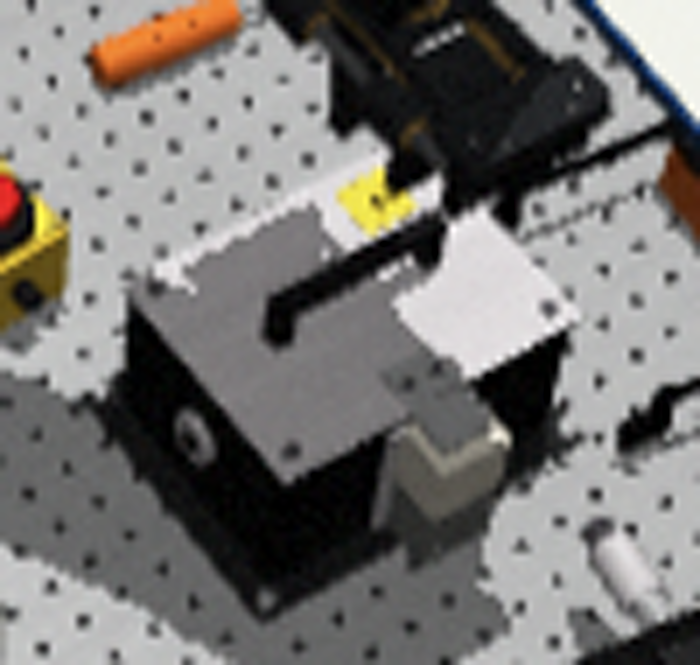

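The cover looks seated. I'll press on the tab with closed fingers to make sure.

>>> send_rows(moves=[[0.0,0.0,0.025,0,0],[0.0,0.02,0.055,0,0],[0.0,0.05,0.082,0,0],[0.0,0.08,0.083,0,0],[0.0,0.09,0.083,0,0]])

```text
t: 15.6
position: [0.6284, 0.2412, 0.138]
ee_rot: [1.269, 1.168, -1.276]
ft_force: [-0.6, 0.0, 0.4]
gripper_width: 0.0003
```

```bash
python3 to.py 0.6307 0.2418 0.122 -4.9
```

```text
t 15.6 pos [0.6284 0.2412 0.138 ] yaw -4.91 tilt [-1.    -0.004  0.003] shift [ 0.016   0.0023 -0.0008] turn -0.01 F [-0.6  0.   0.4] w 0.0003 q [-0.86  0.5   0.59  1.54 -0.29  1.19 -0.3 ]
```

>>> send_rows(moves=[[0.0,0.0,0.0015,0,0],[0.0,0.006,0.0015,0,0],[0.0,0.012,0.0015,0,0],[0.0,0.015,0.0015,0,0],[0.0,0.017,0.0015,0,0]])

```text
t: 16.23
position: [0.6311, 0.2418, 0.1238]
ee_rot: [1.272, 1.168, -1.272]
ft_force: [-0.1, -0.1, -0.8]
gripper_width: 0.0012
```

>>> send_rows(moves=[[0.0,0.0005,0,0,0],[0.0,0.001,0,0,0],[0.0,0.0015,0,0,0],[0.0,0.002,0,0,0],[0.0,0.002,0,0,0]])

```text
t: 16.85
position: [0.6313, 0.2418, 0.1226]
ee_rot: [1.272, 1.168, -1.271]
ft_force: [-3.0, -1.5, 7.9]
gripper_width: 0.0005
```

```bash
python3 to.py 0.6307 0.2418 0.122 -4.9
```

```text
t 16.85 pos [0.6313 0.2418 0.1226] yaw -4.89 tilt [-1.  0. -0.] shift [ 0.0006 -0.0006  0.    ] turn 0.01 F [-3.  -1.5  7.9] w 0.0005 q [-0.86  0.52  0.59  1.55 -0.3   1.16 -0.29]
```

>>> send_rows(moves=[[0.0,0.0005,0,0,0],[0.0,0.001,0,0,0],[0.0,0.001,0,0,0],[0.0,0.001,0,0,0],[0.0,0.001,0,0,0]])

```text
t: 17.48
position: [0.6314, 0.2418, 0.1225]
ee_rot: [1.273, 1.168, -1.271]
ft_force: [-5.8, -2.6, 14.3]
gripper_width: 0.0007
```

```bash
python3 to.py 0.6307 0.2418 0.122 -4.9
```

```text
t 17.48 pos [0.6314 0.2418 0.1225] yaw -4.89 tilt [-1.     0.001 -0.001] shift [ 0.0005 -0.0007  0.    ] turn 0.01 F [-5.8 -2.6 14.3] w 0.0007 q [-0.86  0.52  0.59  1.56 -0.3   1.16 -0.29]
```

The force rose to 14 N with no further travel, so the cover is hard on the rim. I'm lifting off and heading to the control box.

>>> send_rows(moves=[[0.0,-0.01,0,0,0],[0.0,-0.04,0,0,0],[0.0,-0.075,-0.01,0.015,0],[0.0,-0.08,-0.035,0.055,0],[0.0,-0.08,-0.06,0.1,0]])

```text
t: 18.1
position: [0.5627, 0.1465, 0.2015]
ee_rot: [1.272, 1.167, -1.27]
ft_force: [1.1, -0.0, 0.4]
gripper_width: 0.0004
```

```bash
python3 to.py 0.4775 -0.0173 0.12 -4.9
```

```text
t 18.1 pos [0.5627 0.1465 0.2015] yaw -4.84 tilt [-1.     0.002 -0.   ] shift [ 0.0813 -0.0712  0.1705] turn 0.06 F [ 1.1 -0.   0.4] w 0.0004 q [-0.89  0.25  0.67  1.72 -0.16  1.23 -0.28]
```

>>> send_rows(moves=[[0.0,0.0,-0.02,0.048,0],[0.0,0.0,-0.04,0.096,0],[0.0,0.0,-0.06,0.145,0],[0.0,0.02,-0.071,0.17,0],[0.0,0.05,-0.071,0.17,0]])

```text
t: 18.73
position: [0.4776, -0.0181, 0.1513]
ee_rot: [1.277, 1.166, -1.271]
ft_force: [0.2, 1.0, -0.0]
gripper_width: 0.0006
```

>>> send_rows(moves=[[0.0,0,0,0,0],[0.0,0,0,0,0],[0.0,0,0,0,0],[0.0,0,0,0,0],[0.0,0,0,0,0]])

```text
t: 19.35
position: [0.4778, -0.016, 0.1512]
ee_rot: [1.272, 1.167, -1.271]
ft_force: [0.0, 0.0, -0.2]
gripper_width: 0.0001
```

```bash
python3 to.py 0.4775 -0.0173 0.092 -4.9;  python3 - <<'E'
from m import *
for n in('scene','top'):
    p,d=grab(n,n+'7')
p,d=[np.load('scene7.npz')[k] for k in 'pd']
cv2.imwrite('pics/s7.png',cv2.resize(p[100:225,260:420,::-1],None,fx=4.8,fy=4.8,interpolation=cv2.INTER_CUBIC))
p=np.load('top7.npz')['p']
cv2.imwrite('pics/t7.png',cv2.resize(p[165:255,190:350,::-1],None,fx=5,fy=5,interpolation=cv2.INTER_CUBIC))
o=run('7')
for n in o:
    p,X,ok,sat=o[n]; x,y,z=X[...,0],X[...,1],X[...,2]
    c,s=np.cos(-.085),np.sin(-.085); lx=(x-.548)*c+(y-.248)*s; ly=-(x-.548)*s+(y-.248)*c
    m=ok&(abs(lx)<.062)&(abs(ly)<.082)&(z>.09)&(z<.118)
    A=np.c_[lx[m],ly[m],np.ones(m.sum())]
    k=np.ones(len(A),bool)
    for _ in range(4):
        q,*_r=np.linalg.lstsq(A[k],z[m][k],rcond=None); e=z[m]-A@q; k=abs(e)<.004
    print(n,m.sum(),'slope mm over 136/176:',q[0]*136,q[1]*176,'z mid',q[2])
E
```

```text
t 19.35 pos [ 0.4778 -0.016   0.1512] yaw -4.88 tilt [-1.  0. -0.] shift [ 0.0592 -0.0003  0.0013] turn 0.02 F [ 0.   0.  -0.2] w 0.0001 q [-0.8   0.04  0.77  2.01 -0.03  1.1  -0.1 ]
scene 1304 slope mm over 136/176: -0.1779152675565866 0.26779818070478756 z mid 0.10330359179456557
top 2187 slope mm over 136/176: 0.43021039515937604 0.15046139425866034 z mid 0.10576235447400195
```

View pics/s7.png

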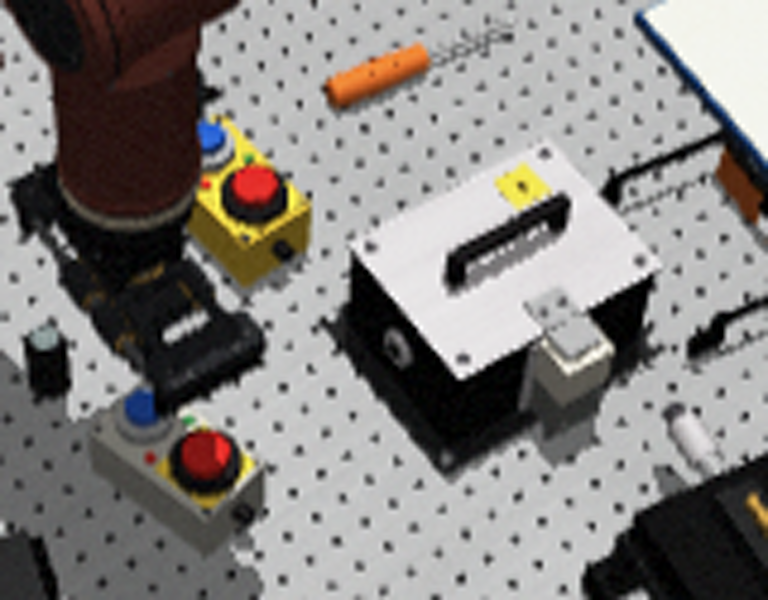

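View pics/t7.png

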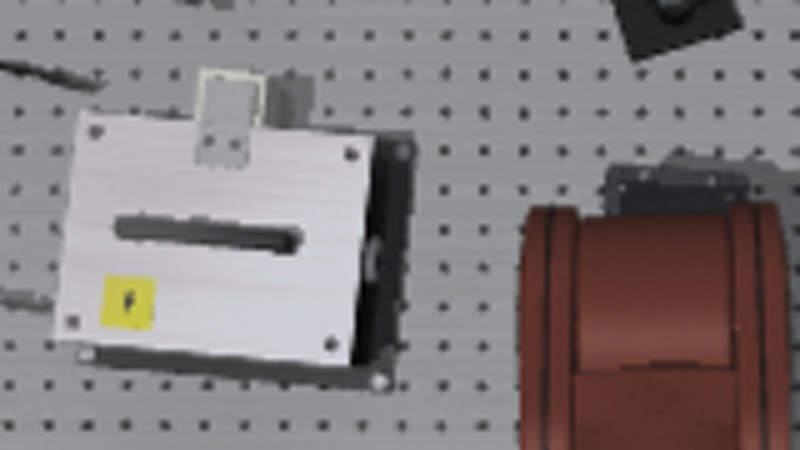

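The cover is flat: both cameras give a slope under 0.5 mm across the plate and a top height of about 104.5 mm. The gripper is over the grey box's blue button, so I'm lowering to press.

>>> send_rows(moves=[[0.0,0.02,0,0.001,0],[0.0,0.04,0,0.001,0],[0.0,0.05,0,0.001,0],[0.0,0.055,0,0.001,0],[0.0,0.056,0,0.001,0]])

```text
t: 20.08
position: [0.4777, -0.0171, 0.095]
ee_rot: [1.272, 1.167, -1.272]
ft_force: [-0.2, 0.3, 0.1]
gripper_width: 0.0006
```

>>> send_rows(moves=[[0.0,0.001,0,0,0],[0.0,0.003,0,0,0],[0.0,0.006,0,0,0],[0.0,0.009,0,0,0],[0.0,0.01,0,0,0]])

```text
t: 20.7
position: [0.4783, -0.0171, 0.0875]
ee_rot: [1.273, 1.169, -1.271]
ft_force: [-19.3, -1.1, 56.0]
gripper_width: 0.0004
```

```bash
python3 to.py 0.4775 -0.0173 0.084 -4.9
```

```text
t 20.7 pos [ 0.4783 -0.0171  0.0875] yaw -4.91 tilt [-1.    -0.    -0.002] shift [ 0.0035 -0.0007  0.0003] turn -0.01 F [-19.3  -1.1  56. ] w 0.0004 q [-0.77  0.15  0.77  2.08 -0.13  0.96 -0.01]
```

The force jumped to 56 N at about 3 mm higher than expected. I'm backing off to see why.

>>> send_rows(moves=[[0.0,-0.005,0,0,0],[0.0,-0.01,0,0,0],[0.0,-0.03,0,0,0],[0.0,-0.06,0,0,0],[0.0,-0.08,0,0,0]])

```text
t: 21.32
position: [0.4776, -0.0171, 0.1658]
ee_rot: [1.272, 1.167, -1.271]
ft_force: [0.8, -0.3, -0.8]
gripper_width: 0.0003
```

```bash
python3 to.py 0.4775 -0.0173 0.084 -4.9; python3 - <<'E'
from m import *
for n in('scene','top'): grab(n,n+'8')
p=np.load('scene8.npz')['p']
cv2.imwrite('pics/s8.png',cv2.resize(p[165:220,270:330,::-1],None,fx=10,fy=10,interpolation=cv2.INTER_CUBIC))
p=np.load('scene0.npz')['p']
cv2.imwrite('pics/s0b.png',cv2.resize(p[165:220,270:330,::-1],None,fx=10,fy=10,interpolation=cv2.INTER_CUBIC))
X=cloud('top',np.load('top0.npz')['d'])
# height profile along control's axis (avg of frames is not possible), local coordinates
for n in('top','scene'):
    d=np.load(n+'0.npz')['d']; X=cloud(n,d); x0=.5068 if n=='top' else .5105; y0=-.0119
    c,s=np.cos(np.radians(11.3)),np.sin(np.radians(11.3)); lx=(X[...,0]-x0)*c+(X[...,1]-y0)*s; ly=-(X[...,0]-x0)*s+(X[...,1]-y0)*c
    rr=np.hypot(lx+.03,ly); rz=np.hypot(lx-.027,ly)
    for a in range(0,24,3):
        m=(d>0)&(rr>=a/1000)&(rr<(a+3)/1000); m2=(d>0)&(rz>=a/1000)&(rz<(a+3)/1000); print(n,a,np.round(np.percentile(X[...,2][m]*1000,[10,50,90]),1),np.round(np.percentile(X[...,2][m2]*1000,[10,50,90]),1))
E
```

```text
t 21.32 pos [ 0.4776 -0.0171  0.1658] yaw -4.89 tilt [-1.  0. -0.] shift [ 0.0818 -0.0002  0.0002] turn 0.01 F [ 0.8 -0.3 -0.8] w 0.0003 q [-0.81  0.02  0.78  2.   -0.01  1.13 -0.12]
top 0 [76.2 78.5 79.5] [74.4 78.3 79.4]
top 3 [76.  76.8 80. ] [75.5 78.4 79.5]
top 6 [75.2 77.6 80.9] [74.2 77.2 80.8]
top 9 [73.  76.7 79. ] [76.  78.8 81. ]
top 12 [66.1 69.5 76.6] [75.4 78.9 81.4]
top 15 [65.8 67.7 71. ] [65.2 73.5 79.1]
top 18 [64.2 66.3 68.8] [65.3 68.8 71.2]
top 21 [52.9 55.6 59.1] [65.8 67.7 69.6]
scene 0 [72.2 74.  78.6] [72.3 73.9 75.5]
scene 3 [72.6 75.1 81.2] [73.8 75.  79.1]
scene 6 [71.2 75.2 80.7] [69.5 75.3 80. ]
scene 9 [62.2 74.2 77.9] [72.7 77.1 80.8]
scene 12 [65.3 71.4 74.7] [72.7 75.9 77.3]
scene 15 [53.3 64.6 68.9] [62.2 70.9 76. ]
scene 18 [50.6 62.5 67.3] [62.3 66.2 71.4]
scene 21 [47.9 52.9 65.7] [54.2 63.5 66.8]
```

View pics/s8.png

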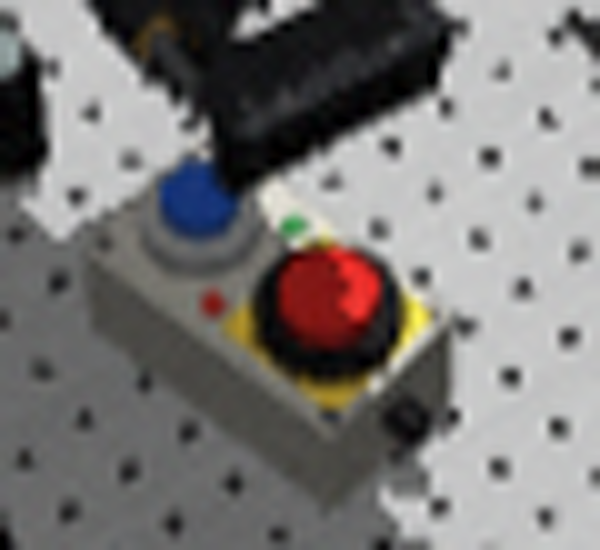

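View pics/s0b.png

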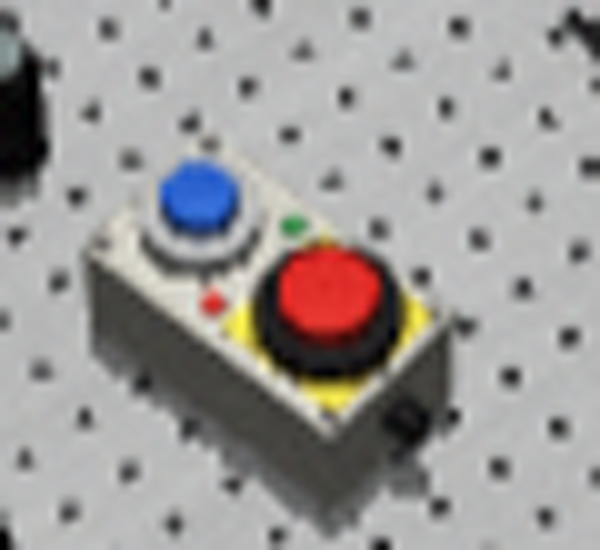

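The ring around the button stands at about 66 mm and the blue top at about 76 mm. A fully pressed button would put the tip at 70 mm, and it stopped at 70.5 mm, so that was probably the button's end stop. I'll check with a gentle second press, watching how force builds with travel.

>>> send_rows(moves=[[0.0,0.03,0,0,0],[0.0,0.055,0,0,0],[0.0,0.067,0,0,0],[0.0,0.07,0,0,0],[0.0,0.07,0,0,0]])

```text
t: 22.05
position: [0.4778, -0.0172, 0.0952]
ee_rot: [1.272, 1.167, -1.272]
ft_force: [0.2, 0.7, 0.8]
gripper_width: 0.0003
```

>>> send_rows(moves=[[0.0,0.001,0,0,0],[0.0,0.0025,0,0,0],[0.0,0.0035,0,0,0],[0.0,0.0035,0,0,0],[0.0,0.0035,0,0,0]])

```text
t: 22.68
position: [0.4781, -0.0171, 0.0917]
ee_rot: [1.272, 1.167, -1.271]
ft_force: [3.0, -0.2, 2.5]
gripper_width: 0.0007
```

>>> send_rows(moves=[[0.0,0.0005,0,0,0],[0.0,0.001,0,0,0],[0.0,0.0015,0,0,0],[0.0,0.002,0,0,0],[0.0,0.002,0,0,0]])

```text
t: 23.3
position: [0.4777, -0.0171, 0.0894]
ee_rot: [1.272, 1.167, -1.272]
ft_force: [3.7, -0.2, 4.1]
gripper_width: 0.0008
```

>>> send_rows(moves=[[0.0,0.0005,0,0,0],[0.0,0.001,0,0,0],[0.0,0.0015,0,0,0],[0.0,0.0015,0,0,0],[0.0,0.0015,0,0,0]])

```text
t: 23.92
position: [0.4777, -0.0171, 0.0883]
ee_rot: [1.272, 1.168, -1.272]
ft_force: [-0.2, 0.6, 11.7]
gripper_width: 0.0006
```

The force builds like a spring, 2.5 N then 4.1 N, and then rises sharply at tip height 71 mm. That means the button is fully down at about 5 N. Releasing.

>>> send_rows(moves=[[0.0,-0.005,0,0,0],[0.0,-0.02,0,0,0],[0.0,-0.05,0,0,0],[0.0,-0.09,0,0.0,0],[0.0,-0.11,0.0,0.03,0]])

```text
t: 24.55
position: [0.4749, -0.0459, 0.1998]
ee_rot: [1.27, 1.17, -1.269]
ft_force: [0.7, -0.2, 0.4]
gripper_width: 0.0
```

>>> send_rows(moves=[[0.0,0,0,0.04,0],[0.0,0,0,0.08,0],[0.0,0,0,0.11,0],[0.0,0,0,0.12,0],[0.0,0,0,0.12,0]])

```text
t: 25.18
position: [0.4644, -0.1663, 0.1978]
ee_rot: [1.272, 1.168, -1.273]
ft_force: [0.1, 0.3, 0.2]
gripper_width: 0.0005
```

```bash
python3 to.py 0.4775 -0.17 0.2 -4.9; python3 - <<'E'
from m import *
for n in('scene','top'): grab(n,n+'9')
o=run('9')
for n in o:
    p,X,ok,sat=o[n]; x,y,z=X[...,0],X[...,1],X[...,2]
    c,s=np.cos(-.085),np.sin(-.085); lx=(x-.548)*c+(y-.248)*s; ly=-(x-.548)*s+(y-.248)*c
    m=ok&(abs(lx)<.062)&(abs(ly)<.082)&(z>.09)&(z<.118)
    A=np.c_[lx[m],ly[m],np.ones(m.sum())]; k=np.ones(len(A),bool)
    for _ in range(4):
        q,*_r=np.linalg.lstsq(A[k],z[m][k],rcond=None); e=z[m]-A@q; k=abs(e)<.004
    print(n,q[0]*136,q[1]*176,q[2])
    near=ok&(np.hypot(x-.51,y+.012)<.09)
    for nm,mm in(('blue',near&(p[...,2]>p[...,0]+50)&(z>.06)),('red',near&(p[...,0]>p[...,2]+80)&(p[...,0]>p[...,1]+80)&(z>.06))): print(nm,mm.sum(),np.median(z[mm]))
E
```

```text
t 25.18 pos [ 0.4644 -0.1663  0.1978] yaw -4.93 tilt [-1.    -0.001 -0.   ] shift [-0.0022  0.0134  0.0025] turn -0.03 F [0.1 0.3 0.2] w 0.0005 q [-0.67  0.02  0.96  1.93 -0.02  1.2   0.2 ]
scene 0.2441190205295659 -0.5018428893541922 0.10309536653693756
blue 45 0.07504325818557603
red 74 0.07493920080770267
top 0.3004050437830534 0.00726925738893236 0.105725567536217
blue 55 0.07774742976342784
red 93 0.07762649727148854
```

View pics/scene9.png

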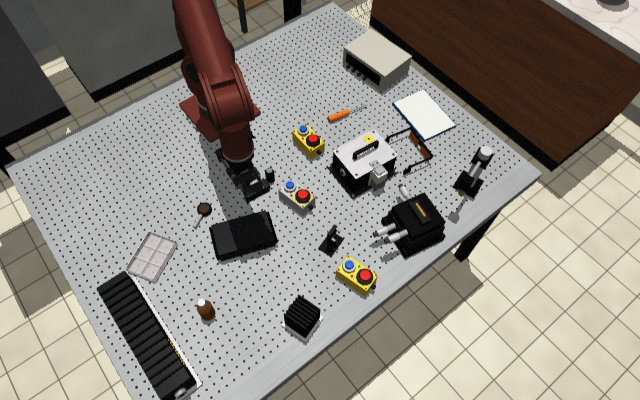

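View pics/top9.png

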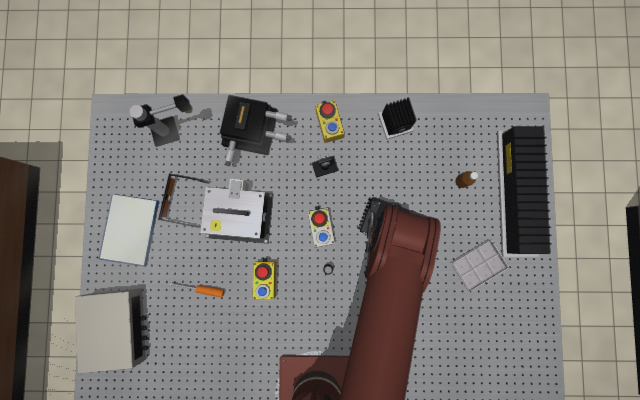

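The cover is flat on the box at scene (364,160) and the blue button is back up. The red stop and all loose items are where they started, and the arm touches nothing. I'm handing in.

```bash
python3 -c "
from plant import ticket
print(ticket.job_done())"
```

```text
the job is handed in; nothing more can be done
None
```

The cover is back on the enclosure and lying flat, and the blue reset button has been pressed fully down and let go. I handed the job in at about 25 s of the 58 s allowed.

- **Cover:** I lifted it by the handle and lined the tongue up with the slot, to within about 1 mm and 0.25° averaged over both cameras. It went straight down onto the cam. A closing press of 14 N on the tongue tab gave no further travel.
- **Flatness:** In the last check both cameras showed a tilt of 0.5 mm or less across the plate. Its top averaged about 104.5 mm, against 105 mm expected.
- **Reset button:** I pressed it twice. The first press went harder than I meant, peaking at 56 N through the closed fingertips, because the button top stands about 76 mm up and I had worked from 73 mm. A gentle second press showed the spring, then the end stop at about 12 N. The button is back at its starting height.
- **Everything else:** The red emergency stop is at its starting height, and the loose items look unmoved in the final pictures.

The two cameras disagreed by 3–6 mm in x, and I dealt with that by measuring the cover and enclosure relative to each other in the same camera. The cover also slid about 2–3 mm on the power supply as the fingers closed on the handle.

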